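Close up the lamp house and hold the reference cell in the photometer's beam

TASK

The photometer's lamp has just been changed: shut the lamp-house lid fully, then swing its clamp all the way down onto the lid. After that take the glass reference cell (the one with the stopper) out of the rack, touching it only on its two broad frosted faces, never on a clear window or the stopper, and hold it in the light path: midway between the two snouts, upright, the middle of its windows on the beam and the windows square to it, so the light passes in at one window and out at the other. Finish while holding it there, still and touching nothing but the fingers, and leave the metal block and the other things on the bench where they are.

Things in the scene. Friction and masses are not known exactly. Their poses are not given: they have to be found in the camera images.
- photometer: open-path photometer, fixed, grey: base plate 100 x 244 mm (top 14 mm up), lamp house at its local -y end, detector head (70 x 52 mm, top 84 mm up) at its +y end. Origin: on the bench under the middle of the gap; y is the beam's direction, -x the front, z up. Two black snouts of 25 mm diameter face each other along y, 60 mm apart (y = -30 to +30); the gap is open to front, back and top
- lamp_house (a point): centre of the lamp house's open top: grey box 76 (x) x 70 (y) mm, walls 5 mm, rim 86 mm up, centre at photometer local (0, -83) mm; black cooling fins reach to local y = -130; axes as photometer
- beam_mid (a point): point on the beam axis midway between the snouts, 60 mm above the bench; axes as photometer (beam along y)
- lamp_lid (a joint): hinge of the lamp-house lid: 0 shut, grows as it opens, up to 1.9 rad; 1.57 is upright. Stiff hinge (about 0.11 N m), the lid stays where it is left
- lamp_lid_hinge (a point): on the lid's hinge line, which runs along the photometer's y at the far (+x) top edge of the lamp house, 87 mm up and 40 mm behind the house's centre; axes of the lid
- lamp_lid_edge (a point): middle of the lid's free edge on its outer face: 79 mm from the hinge line and 5 mm outward. The lid is a plate 72 mm wide and 5 mm thick; shut, its free edge points to the front (-x) and its outer face is the top, 92 mm up
- lid_clamp (a joint): hinge of the clamp arm: 0 is down with its rubber foot on the shut lid, grows as it swings up and over to the front, up to 1.95 rad; 1.57 is upright. Stiff (about 0.08 N m), stays where it is left. The arm meets the lid if the lid is not shut
- clamp_pivot (a point): on the clamp's pivot line, parallel to the photometer's y, 99 mm up, in a bracket in front of the lamp house (local -44, -83 mm)
- clamp_bar (a point): centre of the round black cross-bar (12 mm diameter, 34 mm long, along the photometer's y) at the end of the clamp arm, 47 mm from the pivot line; down, it lies over the lid, 99 mm up and 47 mm behind the pivot
- rack: low grey block 176 x 56 x 22 mm with three equal pockets in a row along its x (at -55, 0 and +55 mm), each 31 x 21 mm and 12 mm deep; origin under its centre, fixed. The glass cell stands in one end pocket, the metal block in the other, the middle one is empty
- cell: glass reference cell, loose, about 60 g, upright in a rack pocket: 28 mm along x (light path), 18 mm along y, 48 mm high plus a white stopper to 57 mm. The two broad faces (+-y, 28 x 48 mm) are frosted; the narrow faces (+-x) carry the clear windows. Origin: centre of its foot; z up. In the rack its x lies along the rack's x, its foot 10 mm above the bench
- cell_mid (a point): centre of the glass cell at the middle of the windows, 24 mm above its foot; axes as cell
- window_a: the clear window at the cell's -x end, 12.6 x 47.5 mm, standing 0.3 mm proud; origin at its centre
- window_b: the same at the cell's +x end
- stopper: white stopper on top of the cell, 22 x 11.5 mm with a small round knob, 9 mm high in all; origin: centre of its underside
- dark_block: solid aluminium block of the same set, 28 x 18 x 38 mm (lower than the cell), plain flat top without stopper, standing in the rack's other end pocket; bystander. Origin: centre of its foot
- yellow_driver: screwdriver with yellow handle, 22 x 145 x 22 mm, lying; bystander. Origin: centre of its underside
- tape_roll: roll of black tape, 66 mm diameter, 18 mm high; bystander. Origin: centre of its underside
- solder: reel of solder wire, 56 mm diameter, 38 mm high; bystander. Origin: centre of its underside
- spare_fuse: ceramic fuse, 23 x 51 x 23 mm, lying; bystander. Origin: centre of its underside

How it is judged:
By the outcome, as a careful person would: the job done as asked, in the order asked, and still so for the second after the job is handed in, while the arm keeps its last pose, push and grip.
It also fails if it takes over 64 s, if anything falls off the work surface, if the arm or the gripper's body presses on something with over 40 N, if the wrist force passes 120 N, or if a joint passes its speed limit or range.

ROBOT

A 7-joint arm with a two-finger parallel gripper is mounted at the origin on a cart in front of the work surface, level with it; the furniture and walls round the work are solid. World frame = base frame: x ahead of the robot, y to its left, z up, the work surface at z = 0. Lengths are in m, angles in rad, forces in N, time in s.
With the tool pointing down it reaches from about 0.425 to 0.875 m from the base axis. Payload 4.7 kg.
Tool frame: the origin (TCP) lies midway between the tips of the shut fingers; the grasp point (between the pads) lies 19 mm behind it; z points along the fingers, y is the line along which they close (so a half turn about z gives the same grasp; the last joint's range is limited). The gripper opens to 87 mm and grips with 3 to 60 N. Pads are 19 mm wide; open, the fingers measure 117 mm over their backs; the gripper's body (75 mm by 190 mm) begins 51 mm behind the grasp point.
Start: joints at [-1.312, 0.321, -0.07, 1.45, 0.023, 1.371, -0.057], TCP at [0.158, 0.631, 0.223] pointing down, gripper open.
Joint ranges: [-2.86, 2.86], [-0.3, 2.09], [-1.38, 1.24], [0.06, 2.45], [-1.56, 4.7], [0.09, 2.05], [-2.69, 2.69]. Speed limits (rad/s): [2.57, 2.57, 3.14, 3.14, 3.14, 3.14, 3.14].

INTERFACE

Orientations are given as a rotation vector (axis times angle).
In Python, from bench import ctrl gives the robot as it stands. The module is installed in compiled form; this text tells all that it offers.
- The arm moves only by the shell command python3 -m handwheel 'ROWS' [FORCE]. ROWS is JSON, a list of rows, each a list of 7 numbers: the finger opening in m, from 0 to 0.087, then the shift along the tool's x, y, z in m, then the turn, a rotation vector about the tool's x, y, z in degrees. A call has 1 to 12 rows; each row shifts and turns the commanded pose from where the row before left it, along the tool's axes as they then stand; what a row does not reach is not made up. A row lasts 1/8 s, in which the tool goes at most 62.5 mm and 10.7 degrees, less where a joint would pass 70% of its speed; a pose out of reach is approached as far as the arm can. A call is refused whole if a number of a shift passes 0.0625 or a number of a turn 10.7, either way. A call with a gripper value outside its range is refused whole. The fingers move at their own pace and stop on an object; FORCE is the grip in N (left out, the last holds). Time passes only in rows, so rows that do not move let the fingers close. It gives the time, the measured TCP pose, the force, the opening and the grip force at its end, in the units of the state.
- ctrl.get_state(): the state, without advancing time (a new reading comes with each control period).
- ctrl.get_image(name): name is "side" or "top" or "wrist"; returns (picture, depth): 384x512x3 uint8, blue, green, red; 384x512 float32, m along the optical axis (not along the pixel's ray), 0 where there is no reading.
- ctrl.camera_info(name): a dict with "intrinsics" (3x3 intrinsics, pixels), "R" (3x3) and "t" (3): a world point X has camera coordinates R X + t. Camera axes: x right, y down, z forward; pixel columns grow to the right and rows downward; lengths in m; the calibration is good to about 2 mm. A picture is of the moment at which its call begins: read the wrist's pose just before it. camera_info takes no time and is no camera call; for the wrist camera it gives the pose at the moment of the call.
- ctrl.close_job(): hands the job in; it is judged then, once.
The state is a dict: "time": time; "joint_positions": joint angles; "qd": joint speeds; "joint_torque": joint torques, N m; "position": TCP position; "tool_rot": TCP orientation; "ft_force": force on the tool from outside, world axes, zero at the start; "torque": the same for the moment, N m; "grip_width": opening from 0.0 (shut) to 1.0 (fully open); "grip_force": force on a finger pad.
Only numpy, scipy, OpenCV 4.12 (cv2) and the standard library are available. Lean on these libraries where they do the work, as an engineer would, in place of code of your own. Each camera call takes 0.05 s, during which the arm holds its last target. There are 200 camera calls.

## Working session

There is one attempt and no reset: what is moved stays moved. The work goes in short steps, Python scripts to look and compute and a shell command to move; the robot and the scene stay as the last step left them, time stands still between calls to the robot, and variables do not carry over. Pictures are saved under pics/ and viewed, at most 10 in all, crops included, and the job is handed in when it is done.

```bash
mkdir -p pics; cat > h.py <<'E'
import numpy as np, cv2
from bench import ctrl
from scipy.spatial.transform import Rotation as R
def shot(n,f):
    c=ctrl.camera_info(n); im,d=ctrl.get_image(n)
    cv2.imwrite(f'pics/{f}.png',im); np.savez(f'pics/{f}.npz',d=d,K=c['intrinsics'],R=c['R'],t=c['t'])
def w(f,u,v,r=1):
    z=np.load(f'pics/{f}.npz'); p=z['d'][v-r:v+r+1,u-r:u+r+1]; p=p[p>0]
    if len(p)==0: return None
    d=np.median(p)
    return z['R'].T@(np.linalg.inv(z['K'])@[u*d,v*d,d]-z['t'])
def px(f,X):
    z=np.load(f'pics/{f}.npz'); q=z['K']@(z['R']@np.array(X)+z['t']); return q[:2]/q[2]
def st():
    s=ctrl.get_state(); print(round(s['time'],2),np.round(s['position'],4),'rot',np.round(s['tool_rot'],3),'q',np.round(s['joint_positions'],2),'F',np.round(s['ft_force'],1),'g',round(s['grip_width'],3),round(s['grip_force'],1)); return s
def rel(p,rot=None):
    "shift in tool axes (mm) and turn (deg, tool axes) from present pose to p, rot"
    s=ctrl.get_state(); r=R.from_rotvec(s['tool_rot'])
    print('shift mm',np.round(r.inv().apply(np.array(p)-s['position'])*1000,1), '' if rot is None else np.round((r.inv()*rot).as_rotvec(degrees=True),2))
E
python3 - <<'E'
from h import *
s=st(); print(R.from_rotvec(s['tool_rot']).as_matrix().round(3))
for n in('side','top'):
    shot(n,n+'0'); c=ctrl.camera_info(n); print(n,-c['R'].T@c['t'],c['R'].round(2).tolist())
a=cv2.imread('pics/side0.png');b=cv2.imread('pics/top0.png')
E
```

```text
0.0 [0.1575 0.63   0.2214] rot [-3.840e-01 -3.118e+00  3.000e-03] q [-1.31  0.32 -0.07  1.45  0.02  1.37 -0.06] F [-0.2 -0.1  0.3] g 0.997 0.0
[[-0.97   0.242 -0.   ]
 [ 0.242  0.97  -0.002]
 [-0.    -0.002 -1.   ]]
side [0.21662905 0.58790934 0.60342382] [[-0.88, -0.47, -0.01], [-0.27, 0.53, -0.8], [0.38, -0.71, -0.6]]
top [0.34715217 0.0031384  0.93496759] [[-0.05, -1.0, 0.0], [-0.97, 0.05, -0.22], [0.22, -0.01, -0.98]]
```

View pics/side0.png

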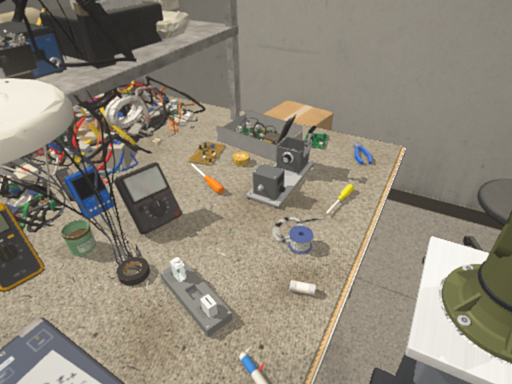

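View pics/top0.png

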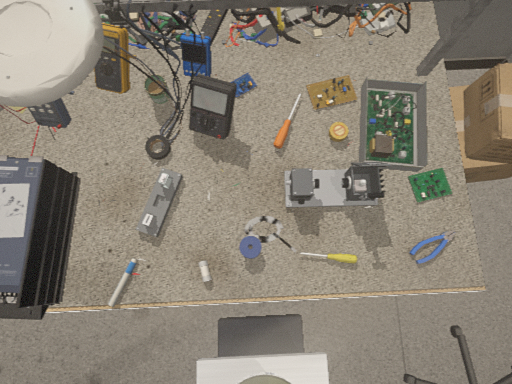

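```bash
python3 - <<'E'
from h import *
a=cv2.imread('pics/side0.png');b=cv2.imread('pics/top0.png')
def c(im,x,y,w,h,W,H): return cv2.resize(im[y:y+h,x:x+w],(W,H),interpolation=cv2.INTER_CUBIC)
m=np.zeros((600,800,3),np.uint8)
m[:300,:480]=c(b,275,150,120,75,480,300)
m[:300,480:800]=c(b,125,165,80,75,320,300)
m[300:,:400]=c(a,235,110,100,75,400,300)
m[300:,400:]=c(a,150,255,100,75,400,300)
cv2.imwrite('pics/m0.png',m)
# height maps from top: points in photometer and rack
z=np.load('pics/top0.npz')
v,u=np.mgrid[0:384,0:512]; d=z['d']
P=(np.stack([u*d,v*d,d],-1)@np.linalg.inv(z['K']).T-z['t'])@z['R']
np.save('pics/P.npy',P)
for n,(x0,x1,y0,y1),(lo,hi) in (('rack',(130,190,165,245),(.017,.027)),('det',(275,330,160,220),(.079,.089)),('base',(280,390,160,215),(.009,.019)),('celltop',(130,190,165,245),(.045,.075))):
    Q=P[y0:y1,x0:x1].reshape(-1,3); q=Q[(Q[:,2]>lo)&(Q[:,2]<hi)]
    r=cv2.minAreaRect((q[:,:2]*1000).astype(np.float32)); print(n,len(q),np.round(r[0],1),np.round(r[1],1),round(r[2],1), q[:,2].mean().round(4), np.round(cv2.boxPoints(r)).tolist())
E
```

```text
rack 1119 [544.1 249.9] [ 57.3 175.9] 68.1 0.0215 [[452.0, 256.0], [615.0, 191.0], [636.0, 244.0], [473.0, 309.0]]
det 575 [ 563.5 -121.6] [54.6 69.8] 87.7 0.0833 [[528.0, -147.0], [597.0, -150.0], [599.0, -96.0], [530.0, -93.0]]
base 1680 [ 571.8 -225.2] [286.1 123.1] 89.6 0.0136 [[509.0, -368.0], [632.0, -369.0], [634.0, -83.0], [511.0, -82.0]]
celltop 168 [544.4 249.5] [ 18.5 137.3] 67.9 0.0539 [[477.0, 267.0], [605.0, 215.0], [611.0, 232.0], [484.0, 284.0]]
```

View pics/m0.png

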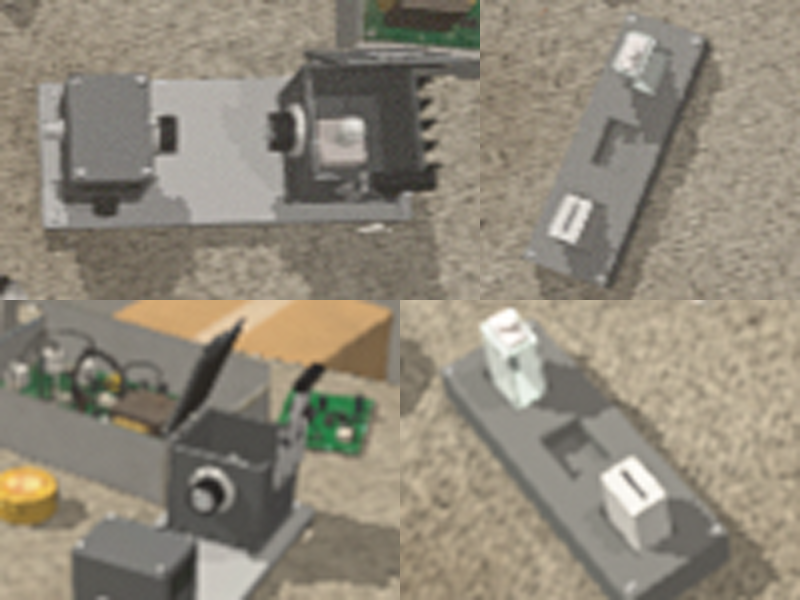

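```bash
python3 - <<'E'
from h import *
P=np.load('pics/P.npy')
Q=P[130:225,270:400].reshape(-1,3)
def m(c): return Q[c]
x,y,z=Q.T
def rect(n,c):
    q=Q[c]; r=cv2.minAreaRect((q[:,:2]*1000).astype(np.float32)); print(n,len(q),np.round(cv2.boxPoints(r)).tolist(),round(r[2],1),np.round(r[0],1))
rect('rim',(z>.081)&(z<.09)&(y<-.2)&(y>-.345)&(x<.62))
rect('snouts',(z>.066)&(z<.077)&(y>-.28)&(y<-.15))
# base front edge
e=[]
for yy in np.arange(-.34,-.09,.01):
    c=(abs(y-yy)<.005)&(z>.011)&(z<.017)&(x>.48)&(x<.6); 
    if c.sum()>2: e.append((yy,x[c].min()))
e=np.array(e); print('front edge',np.round(np.polyfit(e[:,0],e[:,1],1),4), e[:,1].round(3))
c=(z>.1)&(z<.19)&(y<-.2)&(x<.7); q=Q[c]; q=q[np.argsort(q[:,0])]
print(np.round(q[::max(1,len(q)//60)],3).tolist())
B=P[60:180,355:435].reshape(-1,3); b=B[(B[:,2]>.02)]; print('box near edge',b[b[:,0]>.62][:,0].min(), [ (round(float(a),2),round(float(b[abs(b[:,0]-a)<.005][:,2].max()),3)) for a in np.arange(.6,.9,.02) if (abs(b[:,0]-a)<.005).any()], b[:,1].min(),b[:,1].max())
# side view too
zz=np.load('pics/side0.npz');v,u=np.mgrid[0:384,0:512];d=zz['d']
S=(np.stack([u*d,v*d,d],-1)@np.linalg.inv(zz['K']).T-zz['t'])@zz['R']; np.save('pics/S.npy',S)
q=S[105:180,260:330].reshape(-1,3); q=q[(q[:,2]>.1)&(q[:,2]<.19)&(q[:,1]<-.2)&(q[:,1]>-.36)&(q[:,0]<.7)]; q=q[np.argsort(q[:,0])]; print('side',np.round(q[::max(1,len(q)//50)],3).tolist())
E
```

```text
rim 181 [[509.0, -311.0], [595.0, -314.0], [597.0, -243.0], [511.0, -240.0]] 88.1 [ 553.1 -276.8]
snouts 168 [[511.0, -264.0], [591.0, -290.0], [630.0, -170.0], [550.0, -144.0]] 72.0 [ 570.2 -217. ]
front edge [0.019  0.5162] [0.51  0.51  0.511 0.511 0.512 0.51  0.511 0.511 0.511 0.511 0.512 0.513
 0.513 0.514 0.512 0.512 0.513 0.513 0.513 0.513 0.514 0.514 0.515]
[[0.501, -0.275, 0.122], [0.502, -0.272, 0.117], [0.503, -0.274, 0.147], [0.503, -0.267, 0.148], [0.503, -0.272, 0.124], [0.503, -0.291, 0.15], [0.504, -0.287, 0.149], [0.504, -0.272, 0.118], [0.504, -0.273, 0.15], [0.505, -0.259, 0.151], [0.505, -0.28, 0.122], [0.506, -0.259, 0.147], [0.506, -0.287, 0.149], [0.507, -0.271, 0.15], [0.507, -0.264, 0.15], [0.508, -0.289, 0.151], [0.509, -0.288, 0.148], [0.509, -0.266, 0.152], [0.509, -0.269, 0.151], [0.511, -0.264, 0.1], [0.511, -0.281, 0.149], [0.511, -0.274, 0.149], [0.512, -0.263, 0.148], [0.512, -0.261, 0.148], [0.515, -0.268, 0.103], [0.517, -0.265, 0.106], [0.519, -0.265, 0.106], [0.57, -0.26, 0.168], [0.57, -0.265, 0.166], [0.571, -0.251, 0.168], [0.572, -0.278, 0.16],
[... 1705 characters left out ...]
285, 0.163], [0.572, -0.294, 0.156], [0.572, -0.294, 0.162], [0.573, -0.301, 0.162], [0.573, -0.247, 0.158], [0.573, -0.262, 0.151], [0.574, -0.248, 0.166], [0.574, -0.312, 0.16], [0.575, -0.266, 0.146], [0.576, -0.261, 0.145], [0.577, -0.243, 0.149], [0.577, -0.252, 0.142], [0.578, -0.289, 0.138], [0.579, -0.249, 0.137], [0.58, -0.251, 0.133], [0.581, -0.302, 0.132], [0.582, -0.298, 0.127], [0.582, -0.278, 0.126], [0.583, -0.26, 0.125], [0.584, -0.297, 0.121], [0.585, -0.244, 0.126], [0.586, -0.294, 0.115], [0.587, -0.254, 0.117], [0.588, -0.271, 0.112], [0.589, -0.26, 0.111], [0.59, -0.254, 0.11], [0.59, -0.263, 0.106], [0.592, -0.244, 0.114], [0.593, -0.248, 0.106], [0.595, -0.245, 0.11]]
```

```bash
python3 -m handwheel '[[0.087,-0.047,-0.032,-0.002,0,0,0],[0,-0.047,-0.032,-0.002,0,0,0],[0,-0.047,-0.032,-0.002,0,0,0],[0,-0.047,-0.032,-0.002,0,0,0],[0,-0.047,-0.032,-0.002,0,0,0],[0,-0.047,-0.032,-0.002,0,0,0],[0,-0.047,-0.032,-0.002,0,0,0],[0,-0.047,-0.032,-0.002,0,0,0],[0,-0.047,-0.032,-0.002,0,0,0],[0,0,0,0,0,0,-6.2],[0,0,0,0,0,0,-6.2]]' 20
python3 - <<'E'
from h import *
st(); rel([.60,-.20,.26],R.from_matrix(np.array([[-1,.028,0],[.028,1,0],[0,0,-1.]])))
E
```

```text
time: 1.48
position: [0.4984, 0.2476, 0.2401]
tool_rot: [-0.042, -3.14, 0.001]
ft_force: [-0.2, 1.0, 0.1]
grip_width: 0.021
grip_force: 0.0
1.48 [0.4984 0.2476 0.2401] rot [-4.20e-02 -3.14e+00  1.00e-03] q [-0.76  0.11  0.27  1.67 -0.03  1.36  1.06] F [-0.2  1.   0.1] g 0.021 0.0
shift mm [-113.6 -444.7  -19.9] [-0.02 -0.05  0.05]
```

```bash
python3 -m handwheel '[[0,-0.0142,-0.0556,-0.0025,0,0,0],[0,-0.0142,-0.0556,-0.0025,0,0,0],[0,-0.0142,-0.0556,-0.0025,0,0,0],[0,-0.0142,-0.0556,-0.0025,0,0,0],[0,-0.0142,-0.0556,-0.0025,0,0,0],[0,-0.0142,-0.0556,-0.0025,0,0,0],[0,-0.0142,-0.0556,-0.0025,0,0,0],[0,-0.0142,-0.0556,-0.0025,0,0,0],[0,0,0,0,0,0,0]]'
python3 - <<'E'
from h import *
st(); shot('wrist','w1'); c=ctrl.camera_info('wrist'); print(-c['R'].T@c['t'],c['R'].round(2))
rel([.645,-.277,.22])
E
```

```text
time: 2.6
position: [0.5976, -0.2059, 0.26]
tool_rot: [-0.059, -3.139, 0.006]
ft_force: [0.1, 0.2, -0.2]
grip_width: 0.006
grip_force: 0.0
2.6 [ 0.5976 -0.2059  0.26  ] rot [-0.059 -3.139  0.006] q [-0.21  0.3   0.63  1.46 -0.17  1.43  1.95] F [ 0.1  0.2 -0.2] g 0.006 0.0
[ 0.53107445 -0.19984517  0.42243382] [[ 0.03  1.   -0.  ]
 [ 0.97 -0.03  0.25]
 [ 0.25 -0.01 -0.97]]
shift mm [-49.3 -73.3  39.9]
```

View pics/w1.png

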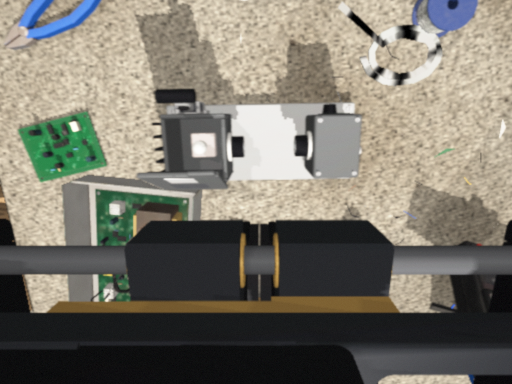

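```bash
cat >> h.py <<'E'
def cloud(f):
    z=np.load(f'pics/{f}.npz');d=z['d'];v,u=np.mgrid[0:d.shape[0],0:d.shape[1]]
    return (np.stack([u*d,v*d,d],-1)@np.linalg.inv(z['K']).T-z['t'])@z['R']
E
python3 - <<'E'
from h import *
C=cloud('w1')
def rect(n,u0,u1,v0,v1,lo,hi):
    q=C[v0:v1,u0:u1].reshape(-1,3); q=q[(q[:,2]>lo)&(q[:,2]<hi)]
    r=cv2.minAreaRect((q[:,:2]*1000).astype(np.float32)); print(n,len(q),np.round(r[0],1),np.round(r[1],1),round(r[2],2),'z',np.median(q[:,2]).round(4),np.round(cv2.boxPoints(r)).tolist())
rect('det',304,370,105,185,.078,.09)
rect('rim',160,236,112,172,.082,.09)
rect('bar',150,200,85,108,.13,.16)
rect('lid',135,235,165,190,.1,.18)
rect('base',200,310,100,180,.008,.02)
for n,u0,u1,v0,v1 in(('snL',226,252,125,165),('snR',288,309,125,165)):
    q=C[v0:v1,u0:u1].reshape(-1,3); q=q[(q[:,2]>.064)&(q[:,2]<.08)]; print(n,len(q),q.min(0).round(4),q.max(0).round(4),np.percentile(q,[3,97],axis=0).round(4).tolist())
# base edge fits
y=np.arange(-.25,-.14,.01)
q=C[95:185,195:330].reshape(-1,3); q=q[(q[:,2]>.009)&(q[:,2]<.018)]
f=[q[abs(q[:,1]-a)<.004][:,0].min() for a in y]; b=[q[abs(q[:,1]-a)<.004][:,0].max() for a in y]
print(np.round(f,4),np.round(b,4),np.polyfit(y,f,1),np.polyfit(y,b,1))
E
```

```text
det 3006 [ 565.6 -122.8] [55.6 70.5] 88.97 z 0.0843 [[530.0, -150.0], [600.0, -151.0], [601.0, -96.0], [531.0, -94.0]]
rim 853 [ 554.6 -278. ] [70.3 64.1] 88.15 z 0.0862 [[521.0, -312.0], [585.0, -314.0], [588.0, -244.0], [524.0, -242.0]]
bar 608 [ 510.8 -276.7] [33.7 12.6] 87.74 z 0.1503 [[504.0, -293.0], [516.0, -294.0], [518.0, -260.0], [505.0, -260.0]]
lid 1354 [ 587.2 -278.6] [71.9 30.9] 88.1 z 0.1529 [[571.0, -314.0], [601.0, -315.0], [604.0, -243.0], [573.0, -242.0]]
base 5857 [ 563.3 -210.9] [147.3  98.7] 87.81 z 0.0145 [[511.0, -283.0], [610.0, -286.0], [615.0, -139.0], [517.0, -135.0]]
snL 377 [ 0.5469 -0.2438  0.0641] [ 0.5825 -0.2249  0.0794] [[0.55, -0.2436, 0.0652], [0.5774, -0.2255, 0.0776]]
snR 333 [ 0.5493 -0.1661  0.064 ] [ 0.58   -0.1486  0.0781] [[0.5523, -0.1654, 0.0645], [0.5766, -0.1499, 0.0763]]
[0.5137 0.514  0.5145 0.5148 0.5139 0.5143 0.5147 0.5151 0.5155 0.5159
 0.5162] [0.6125 0.6131 0.6136 0.6139 0.6127 0.6129 0.6135 0.6139 0.6143 0.6145
 0.6149] [0.02196878 0.51917853] [0.0186531  0.61733354]
```

```bash
python3 -m handwheel '[[0,-0.0245,-0.036,0.02,0,0,0],[0,-0.0245,-0.036,0.02,0,0,0],[0,0,0,0.039,0,0,0],[0,0,0,0.039,0,0,0],[0,0.02,0,0,0,0,0],[0,0.025,0,0,0,0,0],[0,0.011,0,0.003,0,0,0],[0,0.011,0,0.003,0,0,0],[0,0,0,0,0,0,0]]'
python3 - <<'E'
from h import *
st(); rel([.564,-.278,.125])
E
```

```text
time: 3.78
position: [0.5786, -0.2698, 0.1365]
tool_rot: [-0.044, -3.141, -0.001]
ft_force: [0.3, -0.0, -0.1]
grip_width: 0.01
grip_force: 0.0
3.77 [ 0.5786 -0.2698  0.1365] rot [-4.400e-02 -3.141e+00 -1.000e-03] q [-0.11  0.4   0.64  1.61 -0.25  1.22  2.12] F [ 0.3 -0.  -0.1] g 0.01 0.0
shift mm [14.4 -8.6 11.5]
```

```bash
python3 -m handwheel '[[0,0.007,-0.004,0.006,0,0,0],[0,0.007,-0.004,0.006,0,0,0],[0,0.005,0,0.0075,0,0,0],[0,0.005,0,0.0075,0,0,0],[0,0.002,0,0.007,0,0,0],[0,0.002,0,0.006,0,0,0],[0,0,0,0,0,0,0]]'
python3 - <<'E'
from h import *
st(); shot('side','s2'); shot('top','t2')
for f in('t2','s2'):
    q=cloud(f).reshape(-1,3); q=q[(q[:,2]>.08)&(q[:,2]<.19)&(q[:,1]<-.235)&(q[:,1]>-.32)&(q[:,0]<.61)&(q[:,0]>.5)]; q=q[np.argsort(q[:,0])]; print(np.round(q[::max(1,len(q)//30)],3).tolist())
E
```

```text
time: 4.65
position: [0.5499, -0.2775, 0.0956]
tool_rot: [-0.045, -3.139, -0.001]
ft_force: [-0.1, -0.6, 1.2]
grip_width: 0.001
grip_force: 0.0
4.65 [ 0.5499 -0.2775  0.0956] rot [-4.500e-02 -3.139e+00 -1.000e-03] q [-0.09  0.39  0.64  1.71 -0.25  1.13  2.16] F [-0.1 -0.6  1.2] g 0.001 0.0
[[0.501, -0.276, 0.12], [0.505, -0.259, 0.152], [0.509, -0.276, 0.151], [0.512, -0.266, 0.189], [0.512, -0.265, 0.105], [0.513, -0.243, 0.179], [0.515, -0.247, 0.188], [0.517, -0.253, 0.189], [0.518, -0.244, 0.185], [0.52, -0.257, 0.094], [0.521, -0.28, 0.183], [0.523, -0.255, 0.092], [0.524, -0.235, 0.18], [0.525, -0.279, 0.098], [0.527, -0.26, 0.094], [0.53, -0.244, 0.175], [0.533, -0.249, 0.094], [0.537, -0.242, 0.086], [0.544, -0.253, 0.187], [0.548, -0.245, 0.095], [0.551, -0.244, 0.182], [0.557, -0.252, 0.188], [0.562, -0.25, 0.188], [0.565, -0.252, 0.094], [0.568, -0.258, 0.092], [0.572, -0.261, 0.094], [0.578, -0.254, 0.093], [0.582, -0.245, 0.19], [0.585, -0.264, 0.094], [0.587, -0.26, 0.187], [0.593, -0.266, 0.092], [0.6, -0.25, 0.09]]
[[0.5, -0.272, 0.12], [0.505, -0.272, 0.137], [0.509, -0.279, 0.152], [0.51, -0.3, 0.178], [0.511, -0.264, 0.173], [0.511, -0.308, 0.189], [0.512, -0.273, 0.117], [0.514, -0.258, 0.095], [0.515, -0.264, 0.189], [0.517, -0.264, 0.104], [0.519, -0.283, 0.189], [0.522, -0.284, 0.185], [0.525, -0.283, 0.185], [0.529, -0.244, 0.085], [0.534, -0.243, 0.081], [0.537, -0.242, 0.081], [0.538, -0.271, 0.142], [0.539, -0.245, 0.095], [0.541, -0.244, 0.092], [0.544, -0.271, 0.113], [0.549, -0.264, 0.188], [0.553, -0.267, 0.122], [0.556, -0.257, 0.094], [0.56, -0.273, 0.095], [0.565, -0.244, 0.086], [0.571, -0.242, 0.092], [0.576, -0.274, 0.094], [0.581, -0.271, 0.091], [0.585, -0.288, 0.092], [0.59, -0.242, 0.093], [0.595, -0.288, 0.092]]
```

Lid almost shut; press until the force shows a stop.

```bash
for i in 1 2; do python3 -m handwheel '[[0,0,0,0.002,0,0,0],[0,0,0,0,0,0,0]]' | egrep 'pos|force'; done
```

```text
position: [0.5508, -0.2777, 0.0944]
ft_force: [0.5, 0.1, -0.5]
grip_force: 0.0
position: [0.5508, -0.2777, 0.0925]
ft_force: [0.0, 0.1, 0.9]
grip_force: 0.4
```

```bash
for i in 1; do python3 -m handwheel '[[0,0,0,0.0015,0,0,0],[0,0,0,0,0,0,0]]' | egrep 'pos|force'; done
```

```text
position: [0.5508, -0.2778, 0.0923]
ft_force: [-3.3, 1.8, 8.3]
grip_force: 4.2
```

```bash
for i in 1; do python3 -m handwheel '[[0,0,0,0.0015,0,0,0],[0,0,0,0,0,0,0]]' | egrep 'pos|force'; done
```

```text
position: [0.5509, -0.2778, 0.0921]
ft_force: [-7.2, 3.5, 15.7]
grip_force: 7.8
```

```bash
python3 -m handwheel '[[0,0,0,-0.055,0,0,0],[0,0,0,-0.055,0,0,0],[0,0.035,0,0,0,0,0],[0,0.035,0,0,0,0,0],[0,0,0,0.03,0,0,0],[0,0,0,0.03,0,0,0],[0,-0.011,0,0,0,0,0],[0,-0.011,0,0,0,0,0],[0,0,0,0,0,0,0]]'
python3 - <<'E'
from h import *
rel([.502,-.278,.140])
E
```

```text
time: 6.88
position: [0.505, -0.2767, 0.1406]
tool_rot: [0.042, 3.139, -0.002]
ft_force: [-0.2, -0.0, -0.9]
grip_width: 0.007
grip_force: 0.0
shift mm [ 2.9 -1.4  0.6]
```

```bash
python3 -m handwheel '[[0,-0.0075,0,-0.001,0,0,0],[0,-0.0075,0,-0.001,0,0,0],[0,-0.0065,0,0.0015,0,0,0],[0,-0.0065,0,0.0015,0,0,0],[0,-0.008,0,0.004,0,0,0],[0,-0.009,0,0.0055,0,0,0],[0,-0.004,0,0.006,0,0,0],[0,-0.004,0,0.006,0,0,0],[0,-0.002,0,0.005,0,0,0],[0,-0.002,0,0.005,0,0,0],[0,0,0,0,0,0,0]]'
```

```text
time: 8.25
position: [0.5594, -0.2778, 0.1063]
tool_rot: [-0.045, -3.14, -0.001]
ft_force: [0.8, -0.5, -0.0]
grip_width: 0.009
grip_force: 0.0
```

```bash
python3 -m handwheel '[[0,0,0,0.0025,0,0,0],[0,0,0,0,0,0,0]]' | egrep 'pos|force'
```

```text
position: [0.5597, -0.2781, 0.1052]
ft_force: [-1.3, 1.4, 5.0]
grip_force: 2.1
```

```bash
python3 -m handwheel '[[0,0,0,0.002,0,0,0],[0,0,0,0,0,0,0]]' | egrep 'pos|force'; python3 - <<'E'
from h import *
st();shot('side','s3');c=cv2.imread('pics/s3.png')[90:210,220:340];cv2.imwrite('pics/s3c.png',cv2.resize(c,(600,600),interpolation=cv2.INTER_CUBIC))
E
```

```text
position: [0.5598, -0.2782, 0.1048]
ft_force: [-4.5, 2.4, 13.3]
grip_force: 6.4
8.75 [ 0.5598 -0.2782  0.1048] rot [4.50e-02 3.14e+00 2.00e-03] q [-0.1   0.4   0.64  1.68 -0.26  1.15  2.16] F [-4.5  2.4 13.3] g 0.007 6.4
```

View pics/s3c.png

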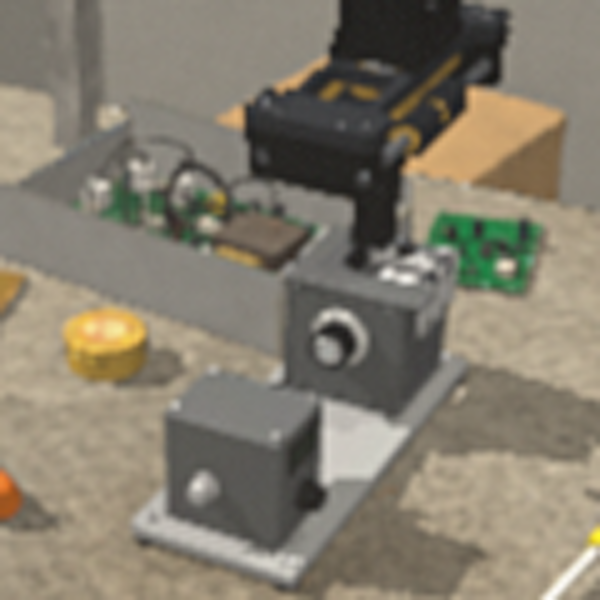

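```bash
python3 -m handwheel '[[0,0,0,-0.05,0,0,0],[0,0,0,-0.05,0,0,0],[0,0,0,-0.05,0,0,0],[0.045,-0.0085,0.054,0,0,0,0],[0.045,-0.0085,0.054,0,0,0,0],[0.045,-0.0085,0.054,0,0,0,0],[0.045,-0.0085,0.054,0,0,0,0],[0.045,-0.0085,0.054,0,0,0,0],[0.045,-0.0085,0.054,0,0,0,0],[0.045,-0.0085,0.054,0,0,0,0],[0.045,-0.0085,0.054,0,0,0,0],[0.045,-0.0085,0.054,0,0,0,0]]'
python3 -m handwheel '[[0.045,0,0,0,0,0,10.1],[0.045,0,0,0,0,0,10.1],[0.045,0,0,0,0,0,0]]'
python3 - <<'E'
from h import *
st(); shot('wrist','w2'); shot('top','t3')
i=cv2.imread('pics/w2.png');cv2.imwrite('pics/w2b.png',cv2.resize(i,(800,600)))
C=cloud('t3')
q=C[130:180,270:400]
Q=C.reshape(-1,3); Q=Q[(Q[:,2]>.088)&(Q[:,2]<.19)&(Q[:,1]<-.235)&(Q[:,1]>-.32)&(Q[:,0]<.7)&(Q[:,0]>.48)]
print('lamp',Q[:,2].max(),np.percentile(Q[:,2],[5,50,95]))
E
```

```text
time: 10.3
position: [0.6502, 0.2072, 0.2524]
tool_rot: [0.045, 3.141, 0.0]
ft_force: [0.8, 0.7, 1.0]
grip_width: 0.517
grip_force: 0.0
time: 10.68
position: [0.65, 0.2055, 0.2521]
tool_rot: [-0.592, -3.085, 0.001]
ft_force: [0.7, -0.2, -0.1]
grip_width: 0.518
grip_force: 0.0
10.68 [0.65   0.2055 0.2521] rot [-5.920e-01 -3.085e+00  1.000e-03] q [-0.7   0.4   0.5   1.33 -0.19  1.45  0.98] F [ 0.7 -0.2 -0.1] g 0.518 0.0
lamp 0.11138617605006358 [0.08913644 0.09181973 0.10415255]
```

View pics/w2b.png

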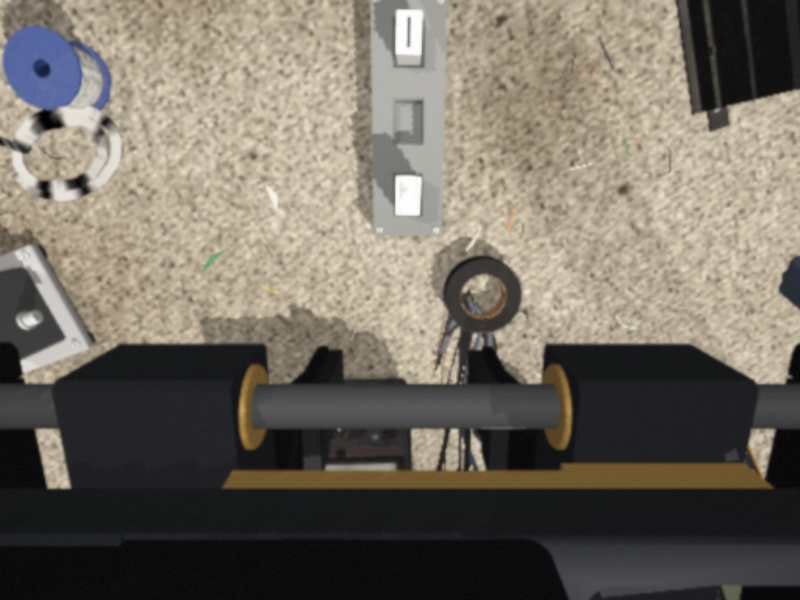

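```bash
python3 - <<'E'
from h import *
C=cloud('w2')
def rect(n,u0,u1,v0,v1,lo,hi):
    q=C[v0:v1,u0:u1].reshape(-1,3); q=q[(q[:,2]>lo)&(q[:,2]<hi)]
    r=cv2.minAreaRect((q[:,:2]*1000).astype(np.float32)); print(n,len(q),np.round(r[0],1),np.round(r[1],1),round(r[2],2),'z',np.median(q[:,2]).round(4),np.round(cv2.boxPoints(r)).tolist())
rect('glass+stopper',240,285,100,150,.045,.08)
rect('glass',240,285,100,150,.053,.0605)
rect('stopper',240,285,100,150,.0615,.075)
rect('rack',230,290,20,152,.017,.026)
rect('block',240,285,0,50,.04,.055)
# rack long edges
q=C[20:152,230:290].reshape(-1,3); q=q[(q[:,2]>.017)&(q[:,2]<.026)]
yaw=np.deg2rad(-21.9); a=np.array([np.cos(yaw),np.sin(yaw)]); b=np.array([-a[1],a[0]])
s=q[:,:2]@a; t=q[:,:2]@b; g=np.arange(s.min()+.01,s.max()-.01,.005)
lo=[t[abs(s-k)<.003].min() for k in g]; hi=[t[abs(s-k)<.003].max() for k in g]
print(np.rad2deg(np.arctan([np.polyfit(g,lo,1)[0],np.polyfit(g,hi,1)[0]])),'mid t',(np.median(lo)+np.median(hi))/2,'end s',np.percentile(s,99.7), s.max())
t0=(np.median(lo)+np.median(hi))/2; print('cell pred', a*(s.max()-.033)+b*t0)
st()
E
```

```text
glass+stopper 390 [596.8 228.4] [17.2 26.7] 68.19 z 0.0612 [[581.0, 225.0], [606.0, 215.0], [612.0, 231.0], [588.0, 241.0]]
glass 189 [596.8 228.4] [17.2 26.7] 68.19 z 0.0583 [[581.0, 225.0], [606.0, 215.0], [612.0, 231.0], [588.0, 241.0]]
stopper 184 [597.  227.7] [11.4 20.9] 68.33 z 0.0629 [[585.0, 226.0], [605.0, 219.0], [609.0, 229.0], [589.0, 237.0]]
rack 4732 [557.3 244.1] [ 56.1 151.6] 68.01 z 0.0224 [[476.0, 246.0], [617.0, 190.0], [638.0, 242.0], [497.0, 298.0]]
block 504 [495.1 269.4] [17.5 28.2] 67.86 z 0.0484 [[479.0, 267.0], [505.0, 256.0], [511.0, 272.0], [485.0, 283.0]]
[-0.2078265  -0.06622625] mid t 0.43420399063772913 end s 0.500681671706777 0.5018387427177203
cell pred [0.59695837 0.22799908]
10.78 [0.65   0.2054 0.2524] rot [-0.59  -3.085  0.   ] q [-0.7   0.4   0.5   1.33 -0.19  1.45  0.98] F [0.5 0.5 0.3] g 0.52 0.0
```

```bash
python3 - <<'E'
from h import *
y=np.deg2rad(68.05); Y=np.array([np.cos(y),np.sin(y),0]); Z=np.array([0,0,-1.]); X=np.cross(Y,Z)
rel([.597,.2282,.09],R.from_matrix(np.stack([X,Y,Z],1)))
E
```

```text
shift mm [ 57.6   1.6 162.4] [-0.01 -0.01  0.29]
```

```bash
python3 -m handwheel '[[0.045,0.0288,0.001,0,0,0,0.3],[0.045,0.0288,0.001,0.042,0,0,0],[0.045,0,0,0.06,0,0,0],[0.045,0,0,0.06,0,0,0],[0.045,0,0,0,0,0,0]]'
python3 - <<'E'
from h import *
y=np.deg2rad(68.05); Y=np.array([np.cos(y),np.sin(y),0]); Z=np.array([0,0,-1.]); X=np.cross(Y,Z)
st();rel([.597,.2282,.027],R.from_matrix(np.stack([X,Y,Z],1)))
E
```

```text
time: 11.4
position: [0.5934, 0.2275, 0.0858]
tool_rot: [-0.599, -3.076, 0.009]
ft_force: [-0.8, 0.1, -0.2]
grip_width: 0.517
grip_force: 0.0
11.4 [0.5934 0.2275 0.0858] rot [-0.599 -3.076  0.009] q [-0.77  0.42  0.46  1.65 -0.2   1.13  0.93] F [-0.8  0.1 -0.2] g 0.517 0.0
shift mm [-3.5  2.4 58.8] [-0.43 -0.4  -0.08]
```

```bash
python3 -m handwheel '[[0.045,-0.001,0,0.018,0,0,0],[0.045,0,0,0,0,0,0],[0.045,0,0,0,0,0,0]]'
python3 - <<'E'
from h import *
y=np.deg2rad(68.05); Y=np.array([np.cos(y),np.sin(y),0]); Z=np.array([0,0,-1.]); X=np.cross(Y,Z)
st();rel([.597,.2282,.027],R.from_matrix(np.stack([X,Y,Z],1)))
E
```

```text
time: 11.78
position: [0.5996, 0.2289, 0.0744]
tool_rot: [0.602, 3.081, 0.003]
ft_force: [0.1, 0.6, 0.5]
grip_width: 0.518
grip_force: 0.0
11.78 [0.5996 0.2289 0.0744] rot [6.020e-01 3.081e+00 3.000e-03] q [-0.77  0.43  0.46  1.66 -0.21  1.1   0.93] F [0.1 0.6 0.5] g 0.518 0.0
shift mm [ 2.2 -1.8 47.4] [ 0.13  0.1  -0.17]
```

```bash
python3 -m handwheel '[[0.045,0.001,-0.001,0.02,0,0,0],[0.045,0,0,0.018,0,0,0],[0.045,0,0,0.006,0,0,0],[0.045,0,0,0,0,0,0],[0.045,0,0,0,0,0,0]]'
python3 - <<'E'
from h import *
y=np.deg2rad(68.05); Y=np.array([np.cos(y),np.sin(y),0]); Z=np.array([0,0,-1.]); X=np.cross(Y,Z)
st();rel([.597,.2282,.027],R.from_matrix(np.stack([X,Y,Z],1))); ctrl.get_image('side');st();rel([.597,.2282,.027],R.from_matrix(np.stack([X,Y,Z],1)))
E
```

```text
time: 12.4
position: [0.5975, 0.2282, 0.029]
tool_rot: [0.603, 3.082, 0.001]
ft_force: [-0.5, 0.7, 0.0]
grip_width: 0.515
grip_force: 0.0
12.4 [0.5975 0.2282 0.029 ] rot [6.030e-01 3.082e+00 1.000e-03] q [-0.76  0.48  0.44  1.69 -0.23  1.02  0.95] F [-0.5  0.7  0. ] g 0.515 0.0
shift mm [ 0.5 -0.2  2. ] [ 0.03  0.04 -0.18]
12.45 [0.5976 0.2282 0.0292] rot [6.030e-01 3.082e+00 1.000e-03] q [-0.76  0.48  0.44  1.69 -0.23  1.02  0.95] F [ 0.2 -0.3 -0.8] g 0.516 0.0
shift mm [ 0.6 -0.2  2.2] [ 0.05  0.05 -0.18]
```

```bash
python3 -m handwheel '[[0.045,0.0005,0,0.0015,0,0,0],[0.03,0,0,0,0,0,0],[0.022,0,0,0,0,0,0],[0.012,0,0,0,0,0,0],[0.012,0,0,0,0,0,0],[0.012,0,0,0,0,0,0]]' 15
```

```text
time: 13.2
position: [0.5967, 0.2283, 0.0272]
tool_rot: [0.603, 3.083, 0.0]
ft_force: [-0.7, 0.5, -0.7]
grip_width: 0.206
grip_force: 15.0
```

```bash
python3 -m handwheel '[[0.012,0,0,-0.006,0,0,0],[0.012,0,0,-0.012,0,0,0],[0.012,0,0,-0.025,0,0,0],[0.012,0,0,-0.04,0,0,0],[0.012,0,0,-0.04,0,0,0],[0.012,0,0,-0.025,0,0,0],[0.012,0,0,0,0,0,5],[0.012,0,0,0,0,0,10],[0.012,0,0,0,0,0,10],[0.012,0,0,0,0,0,10],[0.012,0,0,0,0,0,10],[0.012,0,0,0,0,0,10]]'
python3 -m handwheel '[[0.012,0,0,0,0,0,10],[0.012,0,0,0,0,0,5],[0.012,0,0,0,0,0,0],[0.012,0,0,0,0,0,0]]'
cat >> h.py <<'E'
def relp(p,yaw=-1.8):
    y=np.deg2rad(yaw); Y=np.array([np.cos(y),np.sin(y),0]); Z=np.array([0,0,-1.]); X=np.cross(Y,Z); rel(p,R.from_matrix(np.stack([X,Y,Z],1)))
E
python3 -c "
from h import *
relp([.564,-.195,.175])"
```

```text
time: 14.7
position: [0.5967, 0.2282, 0.1761]
tool_rot: [1.965, 2.451, 0.002]
ft_force: [-0.2, -0.3, -0.4]
grip_width: 0.21
grip_force: 15.0
time: 15.2
position: [0.5966, 0.2283, 0.1756]
tool_rot: [-2.261, -2.182, -0.001]
ft_force: [-0.1, -0.5, -0.7]
grip_width: 0.207
grip_force: 15.0
shift mm [-4.242e+02 -1.760e+01  4.000e-01] [ 0.02 -0.02 -0.24]
```

```bash
python3 -m handwheel '[[0.012,-0.015,-0.001,0,0,0,0],[0.012,-0.03,-0.0015,0,0,0,0],[0.012,-0.045,-0.0015,0,0,0,0],[0.012,-0.05,-0.002,0,0,0,0],[0.012,-0.05,-0.002,0,0,0,0],[0.012,-0.05,-0.002,0,0,0,0],[0.012,-0.05,-0.002,0,0,0,0],[0.012,-0.05,-0.002,0,0,0,0],[0.012,-0.04,-0.002,0,0,0,0],[0.012,-0.03,-0.001,0,0,0,0],[0.012,-0.014,-0.0006,0,0,0,-0.2],[0.012,0,0,0,0,0,0]]'
python3 -m handwheel '[[0.012,0,0,0,0,0,0],[0.012,0,0,0,0,0,0]]'
python3 -c "
from h import *
st();relp([.564,-.195,.053]);shot('top','t4');shot('side','s4')
def c(f,x,y,w,h): return cv2.resize(cv2.imread(f'pics/{f}.png')[y:y+h,x:x+w],(400,400),interpolation=cv2.INTER_CUBIC)
cv2.imwrite('pics/m4.png',np.hstack([c('t4',270,120,130,130),c('s4',215,80,130,130)]))
C=cloud('t4'); q=C.reshape(-1,3)"
```

```text
time: 16.7
position: [0.5627, -0.1959, 0.1751]
tool_rot: [-2.26, -2.181, -0.0]
ft_force: [-0.5, 0.5, -0.4]
grip_width: 0.205
grip_force: 15.0
time: 16.95
position: [0.5637, -0.193, 0.1749]
tool_rot: [-2.255, -2.186, -0.001]
ft_force: [-0.2, -0.4, -0.5]
grip_width: 0.205
grip_force: 15.0
16.95 [ 0.5637 -0.193   0.1749] rot [-2.255e+00 -2.186e+00 -1.000e-03] q [-0.43  0.31  0.87  1.68 -0.25  1.27  0.46] F [-0.2 -0.4 -0.5] g 0.205 15.0
shift mm [ -2.1   0.3 121.9] [-0.01 -0.05  0.03]
```

View pics/m4.png

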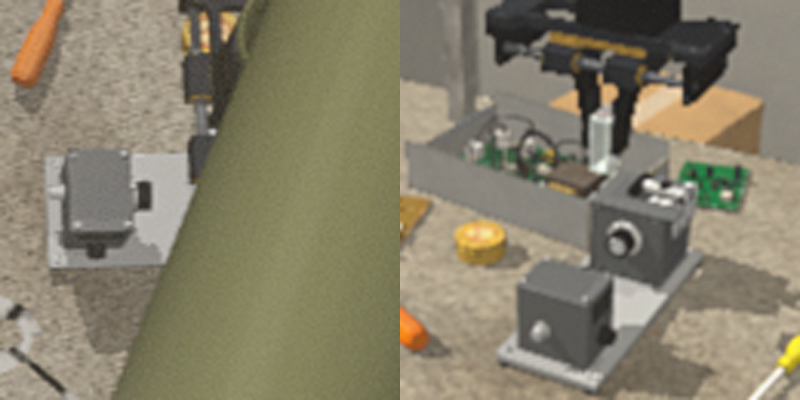

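```bash
python3 -m handwheel '[[0.012,-0.001,0,0.01,0,0,0],[0.012,0,0,0.025,0,0,0],[0.012,0,0,0.03,0,0,0],[0.012,0,0,0.025,0,0,0],[0.012,0,0,0.015,0,0,0],[0.012,0,0,0.01,0,0,0],[0.012,0,0,0.005,0,0,0],[0.012,0,0,0,0,0,0],[0.012,0,0,0,0,0,0]]'
python3 -c "
from h import *
st();relp([.564,-.195,.0532]);shot('side','s5');shot('wrist','w5')
def c(im,x,y,w,h,W,H): return cv2.resize(im[y:y+h,x:x+w],(W,H),interpolation=cv2.INTER_CUBIC)
s=cv2.imread('pics/s5.png');w=cv2.imread('pics/w5.png')
cv2.imwrite('pics/m5.png',np.hstack([c(s,235,110,80,100,480,600),c(w,150,0,212,384,320,600)]))"
```

```text
time: 18.18
position: [0.5638, -0.196, 0.0558]
tool_rot: [2.258, 2.183, 0.001]
ft_force: [0.3, 0.2, -0.8]
grip_width: 0.205
grip_force: 15.0
18.18 [ 0.5638 -0.196   0.0558] rot [2.258e+00 2.183e+00 1.000e-03] q [-0.37  0.44  0.81  1.8  -0.36  1.06  0.54] F [ 0.3  0.2 -0.8] g 0.205 15.0
shift mm [1.  0.2 2.6] [ 0.08  0.   -0.12]
```

View pics/m5.png

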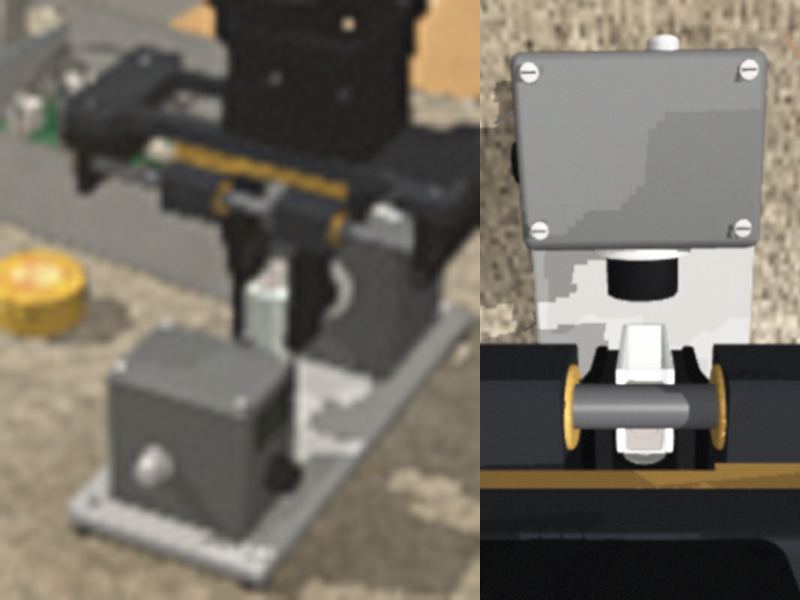

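```bash
python3 - <<'E'
from h import *
C=cloud('w5')
for v in range(172,292,4): print(v,[np.round(C[v,u]*1000).astype(int).tolist() for u in (240,248,258,268,276)])
# snout: top crest and edges by column
q=C[160:196,225:292].reshape(-1,3); q=q[(q[:,2]>.062)&(q[:,2]<.08)&(q[:,1]<-.12)]
print('snout',len(q),np.percentile(q,[1,50,99],axis=0).round(4).tolist())
q=C[200:290,225:292].reshape(-1,3); q=q[(q[:,2]>.03)&(q[:,2]<.1)&(q[:,1]<-.17)&(q[:,1]>-.23)]
print('cell',len(q),np.percentile(q,[1,50,99],axis=0).round(4).tolist())
D=cloud('w5')[20:165,160:345].reshape(-1,3); D=D[(D[:,2]>.078)&(D[:,2]<.09)]
r=cv2.minAreaRect((D[:,:2]*1000).astype(np.float32)); print('det',r,np.median(D[:,2]))
E
```

```text
172 [[556, -155, 69], [560, -154, 72], [565, -154, 72], [570, -155, 71], [574, -155, 68]]
176 [[556, -156, 71], [560, -156, 73], [565, -156, 72], [570, -157, 72], [574, -157, 68]]
180 [[556, -159, 69], [560, -158, 73], [565, -158, 73], [570, -159, 71], [574, -160, 67]]
184 [[556, -161, 69], [560, -160, 72], [565, -160, 73], [570, -161, 72], [574, -162, 68]]
188 [[556, -163, 69], [560, -162, 72], [565, -162, 73], [566, -128, 218], [574, -164, 68]]
192 [[552, -178, 15], [560, -164, 72], [565, -164, 72], [570, -165, 71], [577, -179, 15]]
196 [[552, -181, 14], [557, -181, 15], [564, -182, 14], [571, -181, 16], [577, -182, 14]]
200 [[552, -184, 15], [557, -184, 14], [564, -185, 14], [571, -184, 16], [577, -185, 15]]
204 [[552, -187, 15], [557, -187, 15], [564, -187, 14], [571, -188, 14], [577, -188, 15]]
208 [[551, -190, 14], [558, -182, 42], [564, -182, 42], [570, -182, 42], [576, -191, 14]]
212 [[551, -193, 15], [558, -182, 50], [564, -182, 50], [570, -182, 50], [576, -193, 15]]
216 [[551, -196, 14], [559, -181, 58], [564, -181, 59], [570, -182, 58], [576, -196, 15]]
220 [[551, -198, 15
[... 1243 characters left out ...]
8, -169, 143], [570, -170, 143]]
276 [[555, -202, 87], [559, -199, 92], [564, -197, 96], [568, -200, 91], [572, -202, 88]]
280 [[555, -204, 87], [559, -201, 92], [564, -199, 96], [568, -202, 90], [572, -204, 87]]
284 [[555, -206, 87], [559, -203, 92], [564, -204, 91], [568, -204, 91], [572, -207, 87]]
288 [[555, -208, 87], [559, -206, 90], [563, -206, 90], [568, -206, 91], [572, -208, 88]]
snout 1566 [[0.551, -0.1646, 0.0637], [0.5644, -0.1561, 0.0718], [0.578, -0.1479, 0.0777]]
cell 2640 [[0.5478, -0.209, 0.0415], [0.5643, -0.1848, 0.0804], [0.5807, -0.1813, 0.0979]]
det ((565.1547241210938, -121.94921112060547), (54.30651092529297, 70.37226104736328), 88.83049011230469) 0.08432361809263497
```

```bash
python3 - <<'E'
from h import *
def edge(f,z,u0,u1,v0,v1,vert=False):
    g=cv2.GaussianBlur(cv2.cvtColor(cv2.imread(f'pics/{f}.png'),cv2.COLOR_BGR2GRAY).astype(float),(0,0),1)
    G=abs(cv2.Sobel(g,cv2.CV_64F,int(vert),int(not vert)))[v0:v1,u0:u1]
    if vert: G=G.T
    k=G.argmax(0); pts=[]
    for i,j in enumerate(k):
        if 0<j<len(G)-1:
            a,b,c=G[j-1:j+2,i]; s=j+.5*(a-c)/(a-2*b+c); pts.append((u0+s,v0+i) if vert else (u0+i,v0+s))
    p=np.array(pts,np.float32); vx,vy,x,y=cv2.fitLine(p,cv2.DIST_WELSCH,0,.01,.01).ravel()
    n=np.load(f'pics/{f}.npz'); cen=-n['R'].T@n['t']; o=[]
    for s in(-40,40):
        r=n['R'].T@np.linalg.inv(n['K'])@[x+s*vx,y+s*vy,1]; o.append(cen+r*(z-cen[2])/r[2])
    d=o[1]-o[0]; a=np.rad2deg(np.arctan2(d[1],d[0])); res=np.median(abs((p-[x,y])@[-vy,vx]))
    print(f,'mid',((o[0]+o[1])/2).round(4),'yaw mod90',round((a+45)%90-45,2),'res',round(float(res),2))
edge('w1',.014,235,310,97,110)
edge('w1',.014,235,305,172,186)
edge('w1',.084,354,366,122,170,True)
edge('w5',.084,185,325,150,162)
edge('w5',.084,185,325,26,40)
edge('w5',.084,164,182,45,145,True)
edge('w5',.084,328,342,45,145,True)
# held cell: glass top near edge and window side edges at z of glass top
edge('w5',.087,242,276,232,242)
E
```

```text
w1 mid [ 0.5148 -0.1892  0.014 ] yaw mod90 -0.77 res 0.09
w1 mid [ 0.6132 -0.1908  0.014 ] yaw mod90 -1.5 res 0.15
w1 mid [ 0.5696 -0.0937  0.084 ] yaw mod90 -1.89 res 0.9
w5 mid [ 0.5584 -0.1465  0.084 ] yaw mod90 -1.09 res 0.08
w5 mid [ 0.5689 -0.0954  0.084 ] yaw mod90 -1.36 res 0.35
w5 mid [ 0.5322 -0.1176  0.084 ] yaw mod90 -2.12 res 0.97
w5 mid [ 0.6    -0.1205  0.084 ] yaw mod90 -1.28 res 0.29
w5 mid [ 0.5656 -0.1816  0.087 ] yaw mod90 -2.03 res 0.07
```

```bash
python3 -m handwheel '[[0.012,0.001,0.0002,0.0014,0,0,-0.6],[0.012,0,0,0.0013,0,0,0],[0.012,0,0,0,0,0,0],[0.012,0,0,0,0,0,0],[0.012,0,0,0,0,0,0]]'
python3 - <<'E'
from h import *
st();relp([.564,-.195,.0532],-1.2);shot('wrist','w6');C=cloud('w6')
i=cv2.imread('pics/w6.png');cv2.imwrite('pics/w6c.png',cv2.resize(i[130:300,180:340],(564,600)))
q=C[160:300,225:292].reshape(-1,3)
g=q[(abs(q[:,2]-.0845)<.0025)&(q[:,1]<-.17)&(q[:,1]>-.22)]; print('glass top z',np.median(g[:,2]),'x',np.percentile(g[:,0],[1,99]))
f=q[(q[:,2]>.045)&(q[:,2]<.08)&(q[:,1]<-.17)&(q[:,1]>-.1835)]; print('window y',np.median(f[:,1]),'x',np.percentile(f[:,0],[2,98]), 'tilt',np.polyfit(f[:,2],f[:,1],1)[0])
s=q[(q[:,2]>.062)&(q[:,2]<.08)&(q[:,1]>-.17)&(q[:,1]<-.14)]; print('snout end',np.percentile(s[:,1],[.5,1,2]),'x',np.percentile(s[:,0],[1,99]))
E
```

```text
time: 18.9
position: [0.5635, -0.1949, 0.0524]
tool_rot: [2.247, 2.195, 0.0]
ft_force: [0.7, -0.3, -1.3]
grip_width: 0.205
grip_force: 15.0
18.9 [ 0.5635 -0.1949  0.0524] rot [2.247 2.195 0.   ] q [-0.36  0.44  0.8   1.8  -0.36  1.05  0.55] F [ 0.7 -0.3 -1.3] g 0.205 15.0
shift mm [-0.1  0.5 -0.8] [ 0.   -0.   -0.13]
glass top z 0.08366018916454572 x [0.54957125 0.57756575]
window y -0.18073840874532965 x [0.55522439 0.57257461] tilt 0.0009845960963773223
snout end [-0.16473129 -0.16456365 -0.16430165] x [0.55173725 0.57805232]
```

View pics/w6c.png

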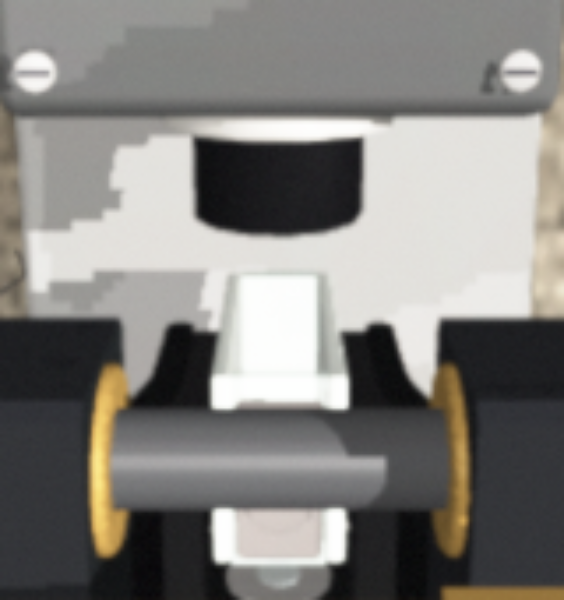

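```bash
python3 -m handwheel '[[0.012,0,0.0004,-0.0005,0,0,0],[0.012,0,0,0,0,0,0],[0.012,0,0,0,0,0,0],[0.012,0,0,0,0,0,0],[0.012,0,0,0,0,0,0],[0.012,0,0,0,0,0,0]]' && python3 -c "
from h import *
st();relp([.564,-.195,.0532],-1.2);print(ctrl.close_job())"
```

```text
time: 19.7
position: [0.5639, -0.1948, 0.0528]
tool_rot: [-2.247, -2.196, -0.0]
ft_force: [0.0, -0.2, 0.0]
grip_width: 0.202
grip_force: 15.0
19.7 [ 0.5639 -0.1948  0.0528] rot [-2.247 -2.196 -0.   ] q [-0.36  0.44  0.8   1.8  -0.36  1.05  0.55] F [ 0.  -0.2  0. ] g 0.202 15.0
shift mm [-0.2  0.1 -0.4] [-0.   -0.   -0.12]
the job is handed in; nothing more can be done
None
```

I shut the lamp-house lid, swung the clamp down onto it, and handed the job in at 19.7 s with the cell held still in the light path. By my measurements it is centred on the beam to about 1 mm, upright and square to it; the hand-in gave no verdict.

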